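Set the sleep timer on the bedside console

TASK

Turn the bedside console's timer dial clockwise to the fifth click after the long off mark, then store it with the long oblong touch pad: press it firmly, with about 12 N and never more than 20 N, hold for a good second and let go. Do not press the two round keys, and leave everything else on the dresser where it stands.

Things in the scene. Friction and masses are not known exactly. Their poses are not given: they have to be found in the camera images.
- console: bedside sound-and-light console: flat white box with a grey top face, 160 (its x) x 280 (its y) x 55 mm high, fixed. Origin: centre of its underside, z up; its front (-x) faces the robot. On top: the timer dial on the +y half; on the -y half one long oblong membrane key (the set pad) at the front and two small round ones behind it.
- dial_axis (a point): point on the dial's axis level with the console's top face; axes as the console's. The dial is a 76 mm aluminium disc, top 8 mm above this point, carrying an upright grip bar. Eleven black marks lie on the face round it, 30 degrees apart (a gap where the twelfth would be); the longest and widest is the off mark.
- dial_grip (a point): point on the dial's axis 31 mm above the top face, a good TCP place to grip the bar; axes as the console's, it does not turn with the dial. The black bar is 16 mm thick, from 8 to 41 mm above the face; it runs 34 mm to its blunt end and 32 mm to its pointed end, the pointer, with a bright line on top.
- dial (a joint): angle of the dial, rad: 0 with the pointer at the off mark (towards the console's +y), growing clockwise seen from above; stops at 0 and 5.24. It falls softly into a click at each mark, every 0.5236 rad; under 0.15 N m turns it. The fifth click is at 2.618. It starts at or near one of the clicks 0 to 3, so it may need two grasps.
- pad: set pad: the long membrane key, 44 (x) x 88 (y) mm, dark rubber in a thin black surround. Origin: its middle, level with the console's top face; axes as the console's. Its top is 3 to 11 mm above this point, different each time and not measured: find it by touch. Nearly rigid (10 N per mm), springs back. It registers above 8 N; over 22 N damages it.
- round_a: small round membrane key, 36 mm across, 4 mm high, fixed on the console; not to be pressed. Origin on the top face under its middle.
- round_b: second small round membrane key, as round_a, on the outer (-y) side; not to be pressed.
- tin: closed aluminium balm tin, 48 mm across, 20 mm high, standing on the console's top face; a loose bystander to leave alone. Origin at the centre of its underside.
- mug: white mug, 80 mm across, 90 mm high; a loose bystander to leave alone. Origin at the centre of its underside.
- lotion: amber lotion bottle, 52 mm across, 130 mm high; a loose bystander to leave alone. Origin at the centre of its underside.
- glasses_case: wooden spectacles case, 62 x 160 x 38 mm; a loose bystander to leave alone. Origin at the centre of its underside.
- book: hardback book, 140 x 206 x 30 mm, lying flat; a loose bystander to leave alone. Origin at the centre of its underside.
- phone: phone, 150 x 72 x 9 mm, lying flat; a loose bystander to leave alone. Origin at the centre of its underside.
- dish: small blue dish, 100 mm across, 35 mm high; a loose bystander to leave alone. Origin at the centre of its underside.

How it is judged:
On the way, in this order (a step that is already met when the one before it is completed fails the run):
1. the dial stands at the fifth click (value of joint dial between 2.46799 and 2.76799 rad), for 0.2 s.
2. the set pad is pressed by the fingers with more than 8 N for 0.7 s without a break, while the dial stands at the fifth click (all of step 1 and contact force between pad and the fingers above 8 N), for 0.7 s.
At the end, for the whole second after the job is handed in: The dial rests within 0.15 rad of the fifth click (2.618 rad), the pad is released (under 0.5 N on it), and every bystander stands within 20 mm of where it was (all of step 1 and contact force between pad and anything else below 0.5 N and distance of each of tin, mug, lotion, glasses_case, book, phone, dish from where it was at the start of the episode below 0.02 m); the robot touches nothing.
It fails at once if the set pad is pressed with more than 22 N (contact force between pad and anything else above 22 N).
It fails at once if a round key is pressed with more than 3 N (contact force between any of round_a, round_b and anything else above 3 N).
It fails at once if a bystander is moved by more than 20 mm (distance of any of tin, mug, lotion, glasses_case, book, phone, dish from where it was at the start of the episode above 0.02 m).
It also fails if it takes over 64 s, if anything falls off the work surface, if the arm or the gripper's body presses on something with over 40 N, if the wrist force passes 120 N, or if a joint passes its speed limit or range.

ROBOT

A 7-joint arm with a two-finger parallel gripper is mounted at the origin on the work surface. World frame = base frame: x ahead of the robot, y to its left, z up, the work surface at z = 0. Lengths are in m, angles in rad, forces in N, time in s.
With the tool pointing down it reaches from about 0.425 to 0.925 m from the base axis. Payload 6.8 kg.
Tool frame: the origin (TCP) lies between the finger pads, 19 mm behind the fingertips; this is the grasp point; z points along the fingers, y is the line along which they close (so a half turn about z gives the same grasp; the last joint's range is limited). The gripper opens to 85 mm and grips with 20 to 120 N. Pads are 22 mm wide; open, the fingers measure 114 mm over their backs; the gripper's body (76 mm by 85 mm) begins 54 mm behind the grasp point. The pads swing forward as they close: fully open they stand 13 mm farther back than shut.
Start: joints at [-1.334, 0.477, 0.022, 1.555, -0.011, 1.109, -0.083], TCP at [0.228, 0.635, 0.25] pointing down, gripper open.
Joint ranges: [-2.96, 2.96], [-0.34, 2.1], [-1.41, 1.46], [0.24, 2.44], [-1.37, 4.51], [0.17, 1.92], [-2.96, 2.96]. Speed limits (rad/s): [2.39, 2.39, 3.14, 3.14, 3.14, 3.14, 3.14].

INTERFACE

Orientations are given as a unit quaternion [w, x, y, z].
In Python, from station import bot gives the robot as it stands.
- The arm moves only by the tool send_rows, never from a script. Its argument "deltas" is text: rows parted by semicolons, each of 4 numbers parted by spaces: the shift along the tool's x, y, z in m, then the turn about the tool's z in degrees. In form: x y z spin; .... A call has 1 to 5 rows; each row is the pose to reach, as a shift and turn from the pose commanded when the call began, along the tool's axes at that moment; what a row does not reach only later rows make up. A row lasts 1/10 s, in which the tool goes at most 50 mm and 8.59 degrees, less where a joint would pass 70% of its speed; a pose out of reach is approached as far as the arm can. A call with a gripper value outside its range is refused whole. "claw" is the opening, from 0 (shut) to 1 (fully open), set as the call begins (left out, the last holds). The fingers move at their own pace and stop on an object; "force" is the grip in N (left out, the last holds). Time passes only in rows, so rows that repeat a pose let the fingers close. It gives the time, the measured TCP pose, the force, the opening and the grip force at its end, in the units of the state.
- bot.get_obs(): the state, without advancing time (a new reading comes with each control period).
- bot.read_camera(name): name is "scene" or "top" or "wrist"; returns a dict with "img" (480x640x3 uint8, red, green, blue), "depth" (480x640 float32, m along the optical axis (not along the pixel's ray), 0 where there is no reading), "fx", "fy", "cx", "cy" (pixels), "camera_from_world" (4x4, takes a point from world to camera coordinates). Camera axes: x right, y up, looking along -z (the intrinsics and any distortion apply to the point x, -y, -z); pixel columns grow to the right and rows downward; lengths in m; the calibration is good to about 2 mm. The wrist camera is an equidistant fisheye: a pixel r from the principal point sees the ray r / f radians off the axis. A picture is of the moment at which its call begins.
- bot.hand_in(): hands the job in; it is judged then, once.
Trained networks look in a picture, given as the dict that the camera call returned (one of the last four; its "shot" number tells which), for a name from the list of things; names that differ only in an ending like _2 or _b are one class to them, and where a whole thing is asked for, a point or a joint stands for the part that bears it (a point fixed in the world has none). Each returns a list of dicts, best first, with "confidence" (0 to 1); they miss things now and then, are a little off and sometimes report something else, mostly with a low value. They report only what shows in the picture. A call takes as long as a camera call.
- bot.masks_of(picture, query): "mask" (480x640 bool, what is visible of it).
- bot.landmark_of(picture, query): "xyz" ([x, y, z] in m, in world coordinates, good to about 4 mm: a listed point, or the origin of a listed thing).
The state is a dict: "t": time; "q": joint angles; "joint_vel": joint speeds; "joint_torque": joint torques, N m; "eef_pos": TCP position; "tool_rot": TCP orientation; "contact_force": force on the tool from outside, world axes, zero at the start; "torque": the same for the moment, N m; "gripper_width": opening from 0.0 (shut) to 1.0 (fully open); "grasp_force": force on a finger pad.
Only numpy, scipy, OpenCV 4.12 (cv2) and the standard library are available. Lean on these libraries where they do the work, as an engineer would, in place of code of your own. Each camera call takes 0.05 s, during which the arm holds its last target. There are 200 camera calls.

## Working session

There is one attempt and no reset: what is moved stays moved. The work goes in short steps, Python scripts to look and compute and a tool call to move; the robot and the scene stay as the last step left them, time stands still between calls to the robot, and variables do not carry over. Pictures are saved under pics/ and viewed, at most 10 in all, crops included, and the job is handed in when it is done.

Besides the shell and the picture viewer there is one more tool, called after "Call:" as name(argument=value, ...) on one line, values as JSON. send_rows: Moves the arm, as the interface text tells. Its arguments: {"type":"object","properties":{"deltas":{"type":"string"},"claw":{"type":"number"},"force":{"type":"number"}},"required":["deltas"]}

```bash
mkdir -p pics; python3 - <<'E'
from station import bot
import cv2,numpy as np
o=bot.get_obs();print(o['t'],o['eef_pos'],o['tool_rot'],o['contact_force'])
ims=[]
for c in ['top','scene']:
    p=bot.read_camera(c);ims.append(p['img'])
    for n in ['console','dial_axis','dial_grip','pad','round_a','tin','mug','lotion']:
        r=bot.landmark_of(p,n);print(c,n,[(np.round(d['xyz'],3).tolist(),round(d['confidence'],2)) for d in r[:2]])
    cv2.imwrite(f'pics/{c}.png',p['img'][:,:,::-1])
E
```

```text
0.0 [0.22798652 0.63474442 0.24899772] [-9.17546661e-05  1.71561489e-01  9.85172971e-01 -9.29324226e-04] [-0.0579316   0.21692034 -0.59462929]
top console [([0.563, 0.091, -0.0], 0.74)]
top dial_axis [([0.562, 0.168, 0.057], 0.6)]
top dial_grip [([0.559, 0.166, 0.084], 0.65)]
top pad [([0.537, 0.02, 0.052], 0.83)]
top round_a [([0.606, -0.012, 0.051], 0.82), ([0.6, 0.052, 0.055], 0.55)]
top tin [([0.625, 0.095, 0.056], 0.74)]
top mug [([0.56, 0.167, 0.088], 0.7), ([0.732, 0.182, -0.0], 0.65)]
top lotion [([0.714, -0.044, 0.002], 0.58)]
scene console [([0.567, 0.091, 0.002], 0.93)]
scene dial_axis [([0.562, 0.167, 0.056], 0.89)]
scene dial_grip [([0.564, 0.167, 0.086], 0.97)]
scene pad [([0.537, 0.019, 0.057], 0.93)]
scene round_a [([0.603, 0.046, 0.057], 0.65), ([0.605, -0.012, 0.055], 0.6)]
scene tin [([0.622, 0.099, 0.06], 0.69), ([0.746, 0.062, 0.001], 0.56)]
scene mug [([0.733, 0.182, -0.0], 0.88)]
scene lotion [([0.715, -0.039, -0.001], 0.82)]
```

```bash
cat > h.py <<'E'
import numpy as np,cv2
from station import bot
def rectify(p,z,x0,x1,y0,y1,s=2000):
    # orthographic view of plane z: up = +x, left = +y
    W=int((y1-y0)*s);H=int((x1-x0)*s)
    v,u=np.mgrid[0:H,0:W]
    P=np.stack([x1-v/s,y1-u/s,np.full(v.shape,z),np.ones(v.shape)],-1)@np.array(p['camera_from_world']).T
    mx=p['cx']+p['fx']*P[...,0]/-P[...,2];my=p['cy']-p['fy']*P[...,1]/-P[...,2]
    return cv2.remap(p['img'],mx.astype(np.float32),my.astype(np.float32),cv2.INTER_LINEAR)
E
python3 - <<'E'
from h import *
p=bot.read_camera('top')
a=rectify(p,.055,.46,.70,-.08,.26,1700);b=rectify(p,.096,.48,.64,.08,.25,1700)
b=np.pad(b,((0,a.shape[0]-b.shape[0]),(0,0),(0,0)))[:,:220]
cv2.imwrite('pics/rect.png',np.hstack([a,b])[:,:,::-1])
E
```

```text
(no output)
```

View pics/top.png

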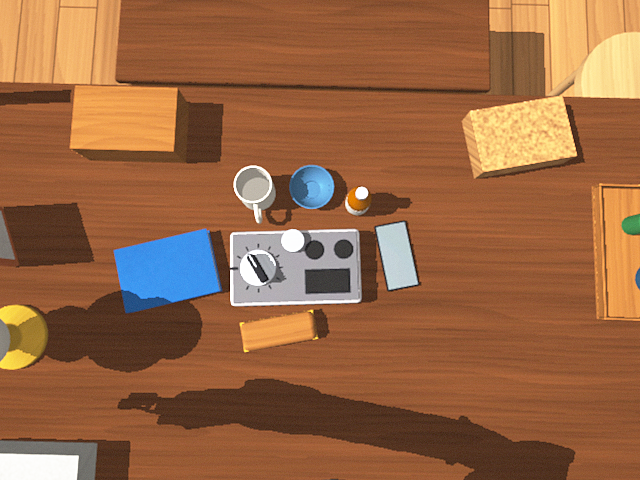

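View pics/rect.png

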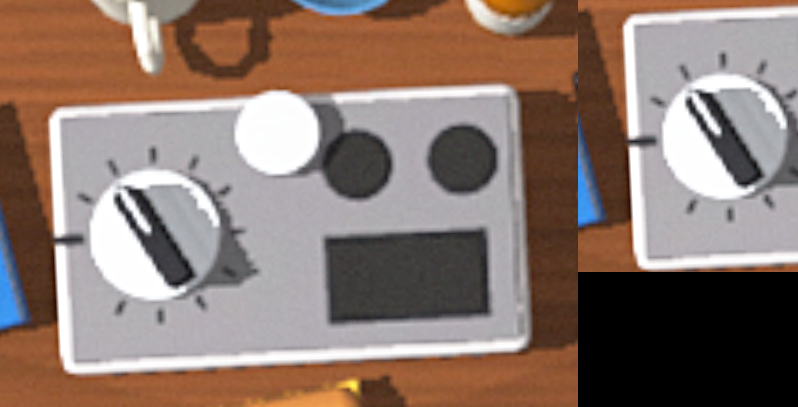

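The top view shows the dial at about (258,268) with the tin right behind it. In the rectified view the off mark is at (68,240), the dial centre at (155,235), and the bright pointer end up-left at (122,190). That is about 60°, so click 2, and it needs about +90°. One grasp will do: close the tool y at 123° in the world, then turn to 33°.

Call:
send_rows(deltas="-0.041 -0.028 0 0;-0.082 -0.057 0 0;-0.123 -0.085 0 0;-0.164 -0.113 0 0;-0.205 -0.142 0 0", claw=0.6, force=40)

```text
t: 1.45
eef_pos: [0.374, 0.4309, 0.2502]
tool_rot: [0.0, 0.172, 0.985, 0.0]
contact_force: [0.6, 0.1, 0.6]
gripper_width: 0.598
grasp_force: 0.0
```

Call:
send_rows(deltas="-0.041 -0.028 0 0;-0.082 -0.057 0 0;-0.123 -0.085 0 0;-0.164 -0.113 0 0;-0.205 -0.142 0 0")

```text
t: 1.95
eef_pos: [0.5188, 0.2281, 0.2504]
tool_rot: [0.0, 0.171, 0.985, 0.0]
contact_force: [0.5, 0.6, 0.2]
gripper_width: 0.6
grasp_force: 0.0
```

Call:
send_rows(deltas="-0.031 -0.021 0 -8;-0.063 -0.043 0 -16;-0.063 -0.043 0 -24;-0.063 -0.043 0 -32;-0.063 -0.043 0 -40")

```text
t: 2.45
eef_pos: [0.5627, 0.1676, 0.25]
tool_rot: [0.0, -0.178, 0.984, 0.0]
contact_force: [-0.4, 0.2, -0.4]
gripper_width: 0.6
grasp_force: 0.0
```

Call:
send_rows(deltas="0 0 0 -7;0 0 0.03 -13;0 0 0.06 -13;0 0 0.06 -13;0 0 0.06 -13")

```text
t: 2.95
eef_pos: [0.5626, 0.168, 0.1903]
tool_rot: [-0.0, -0.286, 0.958, -0.0]
contact_force: [-0.5, 1.0, 0.2]
gripper_width: 0.597
grasp_force: 0.0
```

```bash
python3 - <<'E'
from h import *
p=bot.read_camera('wrist')
print(bot.get_obs()['q'])
M=np.array(p['camera_from_world'])
for n in ['dial_axis','dial_grip','pad']:
    print(n,[(np.round(d['xyz'],4).tolist(),round(d['confidence'],2)) for d in bot.landmark_of(p,n)[:1]])
# equidistant rectification of the plane z=.096 (bar top)
def rect(z,x0,x1,y0,y1,s):
    v,u=np.mgrid[0:int((x1-x0)*s),0:int((y1-y0)*s)]
    P=np.stack([x1-v/s,y1-u/s,np.full(v.shape,z),np.ones(v.shape)],-1)@M.T
    X,Y,Z=P[...,0],-P[...,1],-P[...,2];r=np.hypot(X,Y);th=np.arctan2(r,Z)
    return cv2.remap(p['img'],(p['cx']+p['fx']*th*X/r).astype(np.float32),(p['cy']+p['fy']*th*Y/r).astype(np.float32),1)
a=rect(.096,.502,.622,.107,.227,3300)
b=rect(.055,.502,.622,.107,.227,3300)
cv2.imwrite('pics/w1.png',np.hstack([a,b])[:,:,::-1])
E
```

```text
[-0.43965598  0.39564872  0.05538793  1.83161434 -0.0268978   0.91358344
  1.77847264]
dial_axis [([0.5638, 0.1655, 0.0556], 0.71)]
dial_grip [([0.5636, 0.1723, 0.0816], 0.88)]
pad [([0.5359, 0.023, 0.0549], 0.66)]
```

View pics/w1.png

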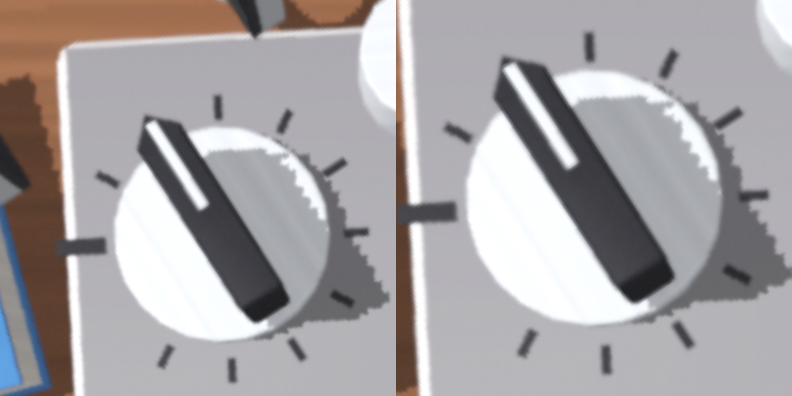

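The wrist view confirms it. The bar's bright line runs from (150,122) to (203,207) and the off mark is at (428,212), which gives about 61°, click 2. The axis is at about (0.5605, 0.1665). I'll descend and grip.

Call:
send_rows(deltas="0.002 0 0.04 1;0.002 0 0.075 1;0.002 0 0.095 1;0.002 0 0.102 1;0.002 0 0.102 1")

```text
t: 3.65
eef_pos: [0.561, 0.167, 0.0881]
tool_rot: [-0.0, -0.278, 0.961, -0.0]
contact_force: [-0.2, 0.0, 0.4]
gripper_width: 0.602
grasp_force: 0.0
```

Call:
send_rows(deltas="0 0 0 0;0 0 0 0;0 0 0 0;0 0 0 0;0 0 0 0", claw=0, force=40)

```text
t: 4.15
eef_pos: [0.5616, 0.1676, 0.0896]
tool_rot: [0.001, -0.278, 0.961, 0.0]
contact_force: [-1.3, 1.3, 7.1]
gripper_width: 0.181
grasp_force: 42.1
```

Call:
send_rows(deltas="0 0 -0.002 0;0 0 -0.002 6;0 0 -0.002 14;0 0 -0.002 22;0 0 -0.002 30")

```text
t: 4.65
eef_pos: [0.5616, 0.1676, 0.0898]
tool_rot: [0.001, -0.017, 1.0, 0.0]
contact_force: [3.7, 1.9, -11.3]
gripper_width: 0.179
grasp_force: 41.6
```

Call:
send_rows(deltas="0 0 0 7;0 0 0 14;0 0 0 21;0 0 0 28;0 0 0 35")

```text
t: 5.15
eef_pos: [0.5615, 0.1675, 0.0898]
tool_rot: [0.001, 0.284, 0.959, 0.0]
contact_force: [4.7, 1.7, -9.9]
gripper_width: 0.181
grasp_force: 41.6
```

Call:
send_rows(deltas="0 0 0 7;0 0 0 14;0 0 0 21;0 0 0 25;0 0 0 25")

```text
t: 5.65
eef_pos: [0.5615, 0.1676, 0.0898]
tool_rot: [0.001, 0.483, 0.876, 0.0]
contact_force: [5.7, 1.9, -10.1]
gripper_width: 0.177
grasp_force: 41.5
```

```bash
python3 - <<'E'
from h import *
p=bot.read_camera('wrist');cv2.imwrite('pics/w2.png',p['img'][:,:,::-1])
o=bot.get_obs();w,x,y,z=o['tool_rot'];print(np.degrees(2*np.arctan2(y,x))-90,o['contact_force'],o['torque'],o['eef_pos'])
E
```

```text
32.36497343272082 [  5.35064676   1.62853769 -11.27907417] [ 0.32054474 -1.12219984 -0.03281172] [0.56151129 0.16751125 0.08976049]
```

View pics/w2.png

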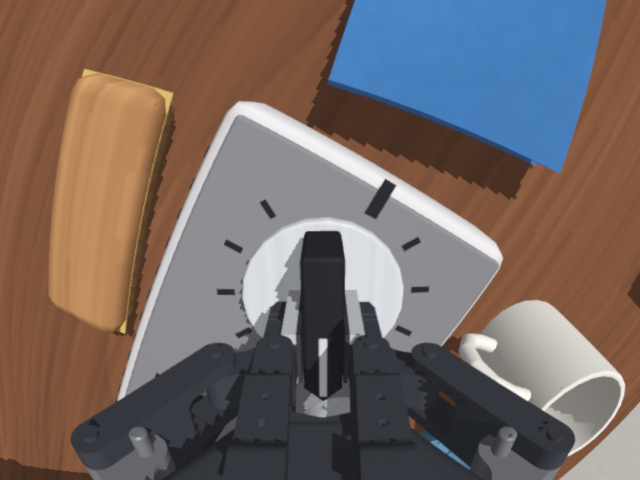

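The gripped bar's blunt end points into the gap, 30° anticlockwise of the off mark at (380,198), so the pointer is at the fifth click. I'll release and rise.

Call:
send_rows(deltas="0 0 0 0;0 0 0 0;0 0 0 0;0 0 -0.03 0;0 0 -0.08 0", claw=0.5)

```text
t: 6.2
eef_pos: [0.5585, 0.1662, 0.1684]
tool_rot: [-0.002, 0.483, 0.876, -0.003]
contact_force: [1.0, 0.9, -0.0]
gripper_width: 0.5
grasp_force: 0.0
```

Call:
send_rows(deltas="0 0 -0.03 0;0 0 -0.03 0;0 0 -0.03 0;0 0 -0.03 0;0 0 -0.03 0", claw=0)

```text
t: 6.7
eef_pos: [0.5599, 0.1667, 0.1986]
tool_rot: [-0.001, 0.483, 0.876, -0.001]
contact_force: [0.6, 0.7, 0.5]
gripper_width: 0.001
grasp_force: 0.0
```

```bash
python3 - <<'E'
from h import *
p=bot.read_camera('wrist')
M=np.array(p['camera_from_world'])
def rect(z,x0,x1,y0,y1,s):
    v,u=np.mgrid[0:int((x1-x0)*s),0:int((y1-y0)*s)]
    P=np.stack([x1-v/s,y1-u/s,np.full(v.shape,z),np.ones(v.shape)],-1)@M.T
    X,Y,Z=P[...,0],-P[...,1],-P[...,2];r=np.hypot(X,Y);th=np.arctan2(r,Z)
    return cv2.remap(p['img'],(p['cx']+p['fx']*th*X/r).astype(np.float32),(p['cy']+p['fy']*th*Y/r).astype(np.float32),1)
cv2.imwrite('pics/w3.png',rect(.096,.45,.65,-.05,.24,2500)[:,:,::-1])
o=bot.get_obs();print(o['eef_pos'],o['tool_rot'],o['contact_force'])
E
```

```text
[0.56005899 0.16668453 0.19869147] [-7.02660703e-04  4.82878735e-01  8.75686338e-01 -1.03475031e-03] [-0.28974027 -0.79188178  0.24138587]
```

View pics/w3.png

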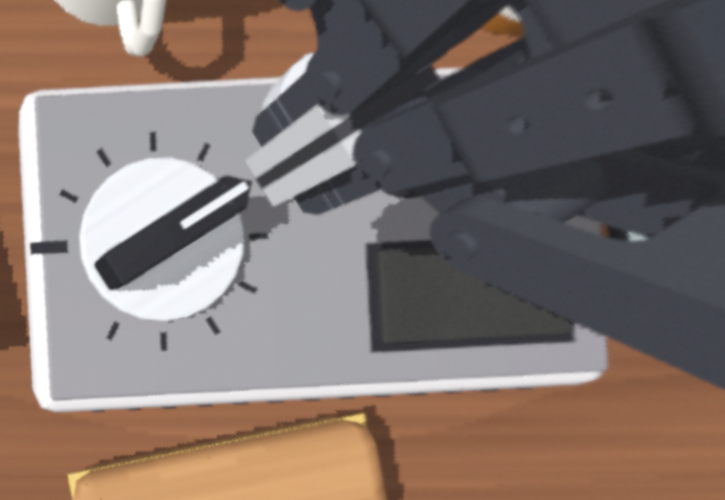

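The dial stands at about 151°: the pointer line runs from (180,227) to (247,185) against the off mark at (48,247). Next, the pad.

Call:
send_rows(deltas="-0.036 -0.033 0 0;-0.072 -0.066 0 0;-0.111 -0.1 0 0;-0.111 -0.1 0.04 0;-0.111 -0.1 0.07 0")

```text
t: 7.25
eef_pos: [0.5349, 0.0174, 0.1288]
tool_rot: [0.0, 0.485, 0.875, -0.0]
contact_force: [0.6, 0.7, -0.4]
gripper_width: -0.002
grasp_force: 0.0
```

Call:
send_rows(deltas="0 0 0.012 0;0 0 0.024 0;0 0 0.029 0;0 0 0.029 0;0 0 0.029 0")

```text
t: 7.75
eef_pos: [0.5362, 0.0199, 0.1017]
tool_rot: [0.0, 0.483, 0.876, 0.0]
contact_force: [-0.2, 0.0, -0.5]
gripper_width: -0.004
grasp_force: 0.0
```

Call:
send_rows(deltas="0 0 0.005 0;0 0 0.01 0;0 0 0.013 0;0 0 0.014 0;0 0 0.014 0")

```text
t: 8.25
eef_pos: [0.5354, 0.0197, 0.0868]
tool_rot: [-0.0, 0.483, 0.876, -0.0]
contact_force: [-0.0, -1.0, 1.3]
gripper_width: 0.004
grasp_force: 0.0
```

Call:
send_rows(deltas="0 0 0.0005 0;0 0 0.001 0;0 0 0.0015 0;0 0 0.002 0;0 0 0.002 0")

```text
t: 8.75
eef_pos: [0.5355, 0.0197, 0.0849]
tool_rot: [-0.0, 0.483, 0.876, -0.0]
contact_force: [-0.5, -0.6, -0.1]
gripper_width: 0.002
grasp_force: 0.0
```

Call:
send_rows(deltas="0 0 0.0005 0;0 0 0.001 0;0 0 0.0015 0;0 0 0.002 0;0 0 0.002 0")

```text
t: 9.25
eef_pos: [0.5354, 0.0197, 0.0829]
tool_rot: [-0.0, 0.483, 0.876, -0.0]
contact_force: [0.2, -0.4, 0.5]
gripper_width: -0.001
grasp_force: 0.0
```

Call:
send_rows(deltas="0 0 0.0005 0;0 0 0.001 0;0 0 0.0015 0;0 0 0.0015 0;0 0 0.0015 0")

```text
t: 9.75
eef_pos: [0.5355, 0.0197, 0.0815]
tool_rot: [-0.0, 0.483, 0.876, -0.0]
contact_force: [-0.0, -0.6, -0.2]
gripper_width: 0.002
grasp_force: 0.0
```

Call:
send_rows(deltas="0 0 0.0005 0;0 0 0.001 0;0 0 0.0015 0;0 0 0.0015 0;0 0 0.0015 0")

```text
t: 10.25
eef_pos: [0.5355, 0.0197, 0.08]
tool_rot: [-0.0, 0.483, 0.876, 0.0]
contact_force: [0.0, 0.1, 0.3]
gripper_width: -0.001
grasp_force: 0.0
```

Call:
send_rows(deltas="0 0 0.0005 0;0 0 0.001 0;0 0 0.0015 0;0 0 0.0015 0;0 0 0.0015 0")

```text
t: 10.75
eef_pos: [0.5355, 0.0197, 0.0785]
tool_rot: [-0.0, 0.483, 0.876, 0.0]
contact_force: [-1.2, -0.6, 0.2]
gripper_width: 0.002
grasp_force: 0.0
```

Call:
send_rows(deltas="0 0 0.0005 0;0 0 0.001 0;0 0 0.0015 0;0 0 0.0015 0;0 0 0.0015 0")

```text
t: 11.25
eef_pos: [0.5355, 0.0196, 0.0775]
tool_rot: [-0.0, 0.483, 0.876, 0.0]
contact_force: [-2.4, 1.2, 8.8]
gripper_width: -0.002
grasp_force: 4.1
```

Call:
send_rows(deltas="0 0 0.0003 0;0 0 0.0005 0;0 0 0.0005 0;0 0 0.0005 0;0 0 0.0005 0")

```text
t: 11.75
eef_pos: [0.5356, 0.0197, 0.0773]
tool_rot: [-0.0, 0.483, 0.876, 0.0]
contact_force: [-3.4, 0.7, 11.2]
gripper_width: 0.001
grasp_force: 5.4
```

Call:
send_rows(deltas="0 0 0.0002 0;0 0 0.0002 0;0 0 0.0002 0;0 0 0.0002 0;0 0 0.0002 0")

```text
t: 12.25
eef_pos: [0.5356, 0.0197, 0.0772]
tool_rot: [-0.0, 0.483, 0.876, 0.0]
contact_force: [-3.1, -0.0, 12.3]
gripper_width: 0.002
grasp_force: 5.9
```

Call:
send_rows(deltas="0 0 0 0;0 0 0 0;0 0 0 0;0 0 0 0;0 0 0 0")

```text
t: 12.75
eef_pos: [0.5356, 0.0197, 0.0772]
tool_rot: [-0.0, 0.483, 0.876, 0.0]
contact_force: [-3.4, 0.2, 11.2]
gripper_width: 0.002
grasp_force: 5.9
```

Call:
send_rows(deltas="0 0 0 0;0 0 0 0;0 0 0 0;0 0 0 0;0 0 0 0")

```text
t: 13.25
eef_pos: [0.5356, 0.0197, 0.0772]
tool_rot: [-0.0, 0.483, 0.876, 0.0]
contact_force: [-2.8, 0.6, 12.0]
gripper_width: -0.006
grasp_force: 5.9
```

Call:
send_rows(deltas="0 0 -0.005 0;0 0 -0.03 0;0 0 -0.08 0;0 0 -0.12 0;0 0 -0.12 0")

```text
t: 13.75
eef_pos: [0.5388, 0.0195, 0.2014]
tool_rot: [0.003, 0.483, 0.875, 0.003]
contact_force: [-0.3, 0.2, 0.5]
gripper_width: 0.004
grasp_force: 0.0
```

Call:
send_rows(deltas="0.05 0 0 0;0.05 0 0 0;0.05 0 0 0;0.05 0 0 0;0.05 0 0 0")

```text
t: 14.25
eef_pos: [0.5091, 0.0609, 0.1961]
tool_rot: [0.0, 0.484, 0.875, -0.0]
contact_force: [0.4, -0.4, 0.2]
gripper_width: 0.001
grasp_force: 0.0
```

```bash
python3 - <<'E'
from h import *
p=bot.read_camera('scene');cv2.imwrite('pics/s4.png',p['img'][:,:,::-1])
E
```

```text
(no output)
```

View pics/s4.png

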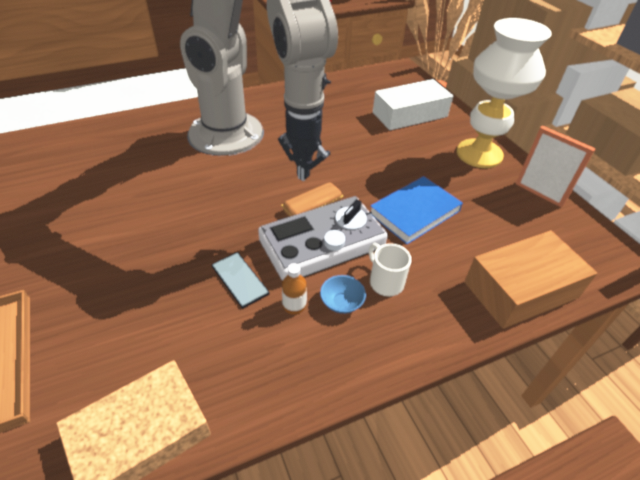

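The scene view shows the hand clear at (303,165). The tin is in place at (335,240), and the mug, bottle, dish, phone and book are all standing.

```bash
python3 -c "
from station import bot
print(bot.hand_in())"
```

```text
the job is handed in; nothing more can be done
None
```

I turned the dial from the second to the fifth click, measured at about 151° against a target of 150°, held the set pad at about 12 N for more than a second and released it, left the round keys and everything else in place, and handed the job in; no verdict came back.

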